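# Clamp the honey jar in the pantry jar vise

### The arm

A 6-joint arm with a two-finger parallel gripper is mounted at the origin on the work surface. World frame = base frame: x ahead of the robot, y to its left, z up, the work surface at z = 0. Lengths are in m, angles in rad, forces in N, time in s.
With the tool pointing down it reaches from about 0.35 to 0.975 m from the base axis. Payload 4.9 kg.
Tool frame: the origin (TCP) lies on the mounting face of the last link; the fingertips stand 173 mm ahead of it and the grasp point (between the pads) lies ctrl.pinch_z ahead of it (ctrl.pinch_z is the distance from the TCP to the grasp point, in m); z points along the fingers, y is the line along which they close (so a half turn about z gives the same grasp; the last joint's range is limited). The gripper opens to 85 mm and grips with 20 to 120 N. Pads are 22 mm wide; open, the fingers measure 114 mm over their backs; the gripper's body (76 mm by 85 mm) begins 54 mm behind the grasp point. The pads swing forward as they close: fully open they stand 13 mm farther back than shut.
Start: joints at [0.986, 0.053, 1.613, -0, 1.476, -0.119], TCP at [0.281, 0.558, 0.405] pointing down, gripper open.
Joint ranges: [-3.01, 3.01], [-1.01, 2.22], [0.06, 2.58], [-1.02, 4.17], [0.09, 2.62], [-3.14, 3.14]. Speed limits (rad/s): [2.57, 2.57, 3.14, 3.14, 3.14, 3.14].

### API

Orientations are given as a rotation vector (axis times angle).
In Python, from station import telemetry, eyes, ctrl gives the robot as it stands.
- The arm moves only by the tool apply_moves, never from a script. Its argument "plan" is a list of rows, each a list of 5 numbers: the finger opening in m, from 0 to 0.0854, then the shift along the tool's x, y, z in m, then the turn about the tool's z in rad. In form: [[jaw, x, y, z, roll], ...]. A call has 1 to 12 rows; each row is the pose to reach, as a shift and turn from the pose commanded when the call began, along the tool's axes at that moment; what a row does not reach only later rows make up. A row lasts 1/12 s, in which the tool goes at most 41.7 mm and 7.16 degrees, less where a joint would pass 70% of its speed; a pose out of reach is approached as far as the arm can. A call with a gripper value outside its range is refused whole. The fingers move at their own pace and stop on an object; "newtons" is the grip in N (left out, the last holds). Time passes only in rows, so rows that repeat a pose let the fingers close. It gives the time, the measured TCP pose, the force, the opening and the grip force at its end, in the units of the state.
- telemetry.get_obs(): the state, without advancing time (a new reading comes with each control period).
- eyes.get_image(name): name is "scene" or "top" or "wrist"; returns a dict with "img" (420x560x3 uint8, blue, green, red), "range_z" (420x560 float32, m along the optical axis (not along the pixel's ray), 0 where there is no reading), "K" (3x3 intrinsics, pixels), "pose" (4x4, takes a point from camera to world coordinates); the wrist camera has in their place "hand_eye" (4x4, takes a point from camera to tool coordinates, whose origin is the TCP and whose axes are the flange's). Camera axes: x right, y down, z forward; pixel columns grow to the right and rows downward; lengths in m; the calibration is good to about 2 mm. A picture is of the moment at which its call begins: read the wrist's pose just before it.
- ctrl.finish_job(): hands the job in; it is judged then, once.
Trained networks look in a picture, given as the dict that the camera call returned (one of the last four; its "shot" number tells which), for a name from the list of things; names that differ only in an ending like _2 or _b are one class to them, and where a whole thing is asked for, a point or a joint stands for the part that bears it (a point fixed in the world has none). Each returns a list of dicts, best first, with "confidence" (0 to 1); they miss things now and then, are a little off and sometimes report something else, mostly with a low value. They report only what shows in the picture. A call takes as long as a camera call.
- eyes.search_frame(thing, picture): "box" ([left, top, right, bottom] in pixels, round what is visible of it).
- eyes.outline_of(thing, picture): "region" (420x560 bool, what is visible of it) and "box" ([left, top, right, bottom] in pixels, round what is visible of it).
- eyes.tip_of(thing, picture): "point" ([column, row] in pixels: a listed point, or the origin of a listed thing).
The state is a dict: "t": time; "q": joint angles; "dq": joint speeds; "effort": joint torques, N m; "tool_pos": TCP position; "tool_rot": TCP orientation; "contact_force": force on the tool from outside, world axes, zero at the start; "wrist_torque": the same for the moment, N m; "opening": finger opening in m; "grip_force": force on a finger pad.
Only numpy, scipy, OpenCV 4.12 (cv2) and the standard library are available. Lean on these libraries where they do the work, as an engineer would, in place of code of your own. Each camera call takes 0.05 s, during which the arm holds its last target. There are 200 camera calls.

### The job

Stand the honey jar (amber glass, yellow lid) upright on the jar vise between the blue V stop and the blue jaw and let go of it; then close the jaw on it by pushing the red-tipped spokes of the star wheel round, one after another, clockwise from above, until the jar is held with about 13 newtons, and leave it clamped. The jar is glass: do not overtighten it (35 newtons would break it), do not push the jaw itself, and leave the other groceries standing where they are.

Things in the scene. Friction and masses are not known exactly. Their poses are not given: they have to be found in the camera images.
- honey: The honey jar: smooth cylinder 56 mm in diameter, 110 mm tall, amber glass with a white paper band and a yellow lid (top 20 mm, same diameter). Origin at the centre of its underside, z up its axis. About 0.2 to 0.4 kg, loose on the table in a group with two other jars of the same size and shape.
- vise: Jar vise fixed to the table: grey base plate 130 mm (x) by 355 mm (y, -200 to +155 mm), 12 mm thick. Origin at table level under the clamping line; y = clamping direction (jaw to V stop), z up. The blue V stop at +y has dark rubber faces 30 degrees off the x axis, top 58 mm above the table. It is bolted anew each time: a seated jar has its axis at x = 0, y = 73 to 85 mm.
- hood (a point): Middle of the top edge, nearest the spokes in the open, of the grey hood that covers the +y side of the star wheel: 94 mm above the table, at y = -91 mm in the vise frame; axes as the vise. The hood is 124 mm wide in x and runs from y = -91 to -47 mm, so spokes can be reached from above only at y below -91 mm.
- seat (a point): Where to set the jar down: centre of its underside, on top of the base plate (12 mm above the table), at y = 66 mm in the vise frame; axes as the vise. Here the jar stands just short of the V (7 to 19 mm before its seated place) and 25 mm or more from the jaw; the closing jaw slides it into the V, which takes 1 to 4 N.
- jaw: Moving jaw: blue block 90 mm wide (x) with a dark rubber pad, top 60 mm above the table. Origin at the lower edge of the pad's face that meets the jar, 12 mm above the table; y is the closing direction. Driven by the star wheel, 15 mm per radian; at wheel 0 its face is at y = -5 mm in the vise frame. Once the jar is seated the clamping force rises by about 7 N per mm of jaw travel (stiff rubber).
- wheel (a joint): Angle, rad, growing clockwise from above, which closes the jaw; end stop 6.0. Five spokes 72 degrees apart; at 0 one points along the vise's -y, at a it has turned clockwise by a. Free turning takes a friction torque of about 0.4 N m (8 N at 50 mm radius; less once it is stopped), which also holds the wheel where it is left; each newton of clamping adds 0.015 N m.
- wheel_axis (a point): On the wheel's vertical axis (vise frame x = 0, y = -125 mm) at the spokes' mid height, 72 mm above the table; axes as the vise. Black hub 40 mm in diameter, top 83 mm (bolt 89 mm) above the table; steel spokes 12 mm thick out to 60 mm radius, red balls 16 mm in diameter on their ends. 13 N of clamping shows as 4 N more push at 50 mm radius than free turning.
- olives: Bystander: jar 56 mm in diameter, 110 mm tall, green glass with black lid; origin under its centre.
- beets: Bystander: jar 56 mm in diameter, 110 mm tall, red with white lid; origin under its centre.
- tin: Bystander: food tin 72 mm in diameter, 100 mm tall, blue label; origin under its centre.
- crackers: Bystander: red box 50 by 120 by 150 mm tall; origin under its centre.
- mug: Bystander: blue mug 76 mm in diameter, 85 mm tall; origin under its centre.
- spatula: Bystander: spatula lying flat on the table along the back.

How it is judged:
On the way, in this order (a step that is already met when the one before it is completed fails the run):
1. the honey jar stands upright on the vise between V stop and jaw, released (x of honey in the frame of vise between -0.02 and 0.02 m and y of honey in the frame of vise between 0.045 and 0.092 m and z of honey in the frame of vise between 0.008 and 0.016 m and angle between honey's own z axis and vertical below 0.08 rad and contact force between the fingers and honey below 0.3 N), for 0.2 s.
2. the jaw is wound up against the jar by the wheel and holds it (contact force between jaw and honey above 6 N and value of joint wheel above 1.5 rad), for 0.2 s.
At the end, for the whole second after the job is handed in: The honey jar stands upright (within 0.08 rad) on the vise's base plate, seated in the V (within 8 mm of the clamping line), at rest, and the jaw presses on it with 6 to 22 N after the robot has let go (x of honey in the frame of vise between -0.008 and 0.008 m and y of honey in the frame of vise between 0.066 and 0.092 m and z of honey in the frame of vise between 0.008 and 0.016 m and angle between honey's own z axis and vertical below 0.08 rad and contact force between jaw and honey between 6 and 22 N and linear speed of honey below 0.01 m/s); the robot touches nothing.
It fails at once if the jaw squeezes the glass jar with more than 35 N (contact force between jaw and honey above 35 N).
It fails at once if the robot pushes on the jaw itself (contact force between any of the fingers, the arm and jaw above 4 N).
It fails at once if another grocery is shifted by more than 25 mm or knocked over (distance of any of olives, beets, tin, crackers, mug, spatula from where it was at the start of the episode above 0.025 m or angle between any of olives, beets, tin, crackers, mug, spatula's own z axis and vertical above 0.3 rad).
It also fails if it takes over 72 s, if anything falls off the work surface, if the arm or the gripper's body presses on something with over 40 N, if the wrist force passes 120 N, or if a joint passes its speed limit or range.

## Working session

There is one attempt and no reset: what is moved stays moved. The work goes in short steps, Python scripts to look and compute and a tool call to move; the robot and the scene stay as the last step left them, time stands still between calls to the robot, and variables do not carry over. Pictures are saved under pics/ and viewed, at most 10 in all, crops included, and the job is handed in when it is done.

Besides the shell and the picture viewer there is one more tool, called after "Call:" as name(argument=value, ...), one argument or row to a line, values as JSON. apply_moves: Moves the arm, as the interface text tells. Its arguments: {"type":"object","properties":{"plan":{"type":"array","items":{"type":"array","items":{"type":"number"}}},"newtons":{"type":"number"}},"required":["plan"]}

```bash
ls; mkdir -p pics
cat > h.py <<'E'
import numpy as np, cv2
from scipy.spatial.transform import Rotation as R
from station import telemetry, eyes, ctrl
def T():
    o=telemetry.get_obs(); M=np.eye(4); M[:3,:3]=R.from_rotvec(o['tool_rot']).as_matrix(); M[:3,3]=o['tool_pos']; return M
def shot(n):
    t=T(); p=eyes.get_image(n); p['P']=np.array(p['pose']) if 'pose' in p else t@np.array(p['hand_eye']); return p
def cloud(p):
    d=p['range_z']; K=p['K']; v,u=np.mgrid[:420,:560]
    c=np.stack([(u-K[0,2])/K[0,0]*d,(v-K[1,2])/K[1,1]*d,d],-1)
    return c@p['P'][:3,:3].T+p['P'][:3,3]
def ray(p,uv,z):
    K=p['K']; d=p['P'][:3,:3]@np.array([(uv[0]-K[0,2])/K[0,0],(uv[1]-K[1,2])/K[1,1],1]); o=p['P'][:3,3]
    return o+d*(z-o[2])/d[2]
E
python3 - <<'E'
from h import *
print(ctrl.pinch_z, telemetry.get_obs())
for n in ['top','scene']:
    p=shot(n); cv2.imwrite(f'pics/{n}.png',p['img']); C=cloud(p)
    print(n,p['P'][:3,3])
    for t in ['honey','olives','beets','tin','crackers','mug','vise','jaw','wheel']:
        for r in eyes.outline_of(t,p)[:2]:
            m=r['region']&(p['range_z']>0); c=C[m]
            if len(c): 
                zt=np.percentile(c[:,2],98); s=c[c[:,2]>zt-.008]
                print(t,round(r['confidence'],2),np.round(r['box']),'top',zt.round(3),((s.max(0)+s.min(0))/2).round(3),'n',len(c))
    for t,z in [('hood',.094),('seat',.012),('wheel_axis',.072),('vise',0),('jaw',.012),('honey',0)]:
        for r in eyes.tip_of(t,p)[:2]: print('tip',t,round(r['confidence'],2),np.round(r['point']),ray(p,r['point'],z).round(3))
E
```

```text
pics
0.1547 {'t': 0.0, 'q': array([ 9.85955160e-01,  5.33688184e-02,  1.61427494e+00, -3.07112706e-05,
        1.47600725e+00, -1.19005036e-01]), 'dq': array([ 0.00055431,  0.00072096, -0.00030086, -0.00144492, -0.00164073,
        0.00183868]), 'effort': array([-2.02493924e-03, -3.93673217e+01, -3.70185471e+01, -2.76090259e-04,
        7.16859824e-03, -3.36882010e-05]), 'tool_pos': array([0.28059041, 0.55818045, 0.40346662]), 'tool_rot': array([-7.24973435e-01, -3.05609740e+00,  3.05099030e-03]), 'contact_force': array([-0.17749689,  0.59768381, -0.3710154 ]), 'wrist_torque': array([ 0.02750306, -0.00100625,  0.02371925]), 'grip_force': 0.0, 'opening': 0.08541664270670646}
top [ 0.28663318 -0.04380616  1.2975498 ]
honey 0.71 [137. 289. 174. 328.] top 0.089 [0.243 0.292 0.087] n 934
honey 0.51 [392. 241. 424. 268.] top 0.105 [ 0.382 -0.413  0.102] n 697
olives 0.62 [136. 175. 170. 199.] top 0.116 [0.565 0.316 0.113] n 539
olives 0.61 [136. 289. 173. 328.] top 0.088 [0.243 0.291 0.086] n 869
beets 0.83 [152. 146. 178. 172.] top 0.117 [0.658 0.286 0.114] n 564
tin 0.69 [391. 238. 423. 
[... 1444 characters left out ...]
9
mug 0.63 [247. 118. 274. 149.] top 0.087 [0.244 0.292 0.086] n 651
vise 0.55 [233. 197. 332. 287.] top 0.096 [ 0.54  -0.132  0.095] n 4178
jaw 0.46 [275. 210. 303. 231.] top 0.096 [ 0.56  -0.091  0.093] n 216
wheel 0.86 [240. 223. 288. 259.] top 0.089 [ 0.543 -0.182  0.087] n 499
wheel 0.41 [216. 295. 273. 380.] top 0.153 [ 0.65  -0.453  0.15 ] n 2997
tip hood 0.59 [272. 229.] [ 0.541 -0.145  0.094]
tip seat 0.67 [302. 212.] [0.541 0.031 0.012]
tip wheel_axis 0.81 [268. 243.] [ 0.547 -0.175  0.072]
tip wheel_axis 0.3 [260. 142.] [0.298 0.199 0.072]
tip vise 0.84 [290. 232.] [ 0.545 -0.052  0.   ]
tip jaw 0.51 [290. 226.] [ 0.539 -0.038  0.012]
tip honey 0.56 [312. 156.] [0.438 0.298 0.   ]
```

View pics/top.png

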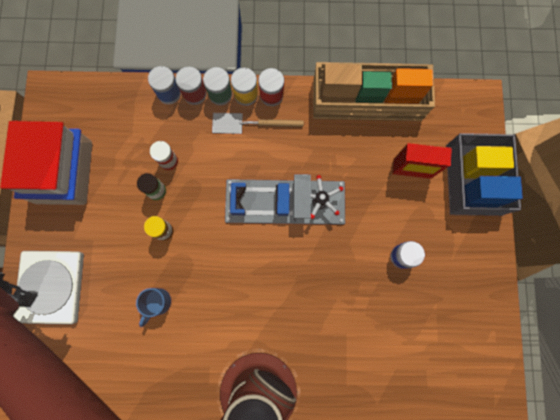

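Run:
```python
from h import *
p=shot('top'); C=cloud(p)
def blob(c0,zl,zh,r):
    m=(np.hypot(C[...,0]-c0[0],C[...,1]-c0[1])<r)&(C[...,2]>zl)&(C[...,2]<zh)
    return C[m]
for n,c in [('honey',(.442,.292)),('ol',(.566,.316)),('beet',(.658,.285))]:
    s=blob(c,.1,.13,.045); (x,y),r=cv2.minEnclosingCircle(s[:,:2].astype(np.float32)); print(n,x,y,r,s[:,2].mean())
# base plate / hood direction
for n,c,zl,zh in [('hood',(.54,-.11),.09,.105)]:
    s=blob(c,zl,zh,.1); print(n,cv2.minAreaRect(s[:,:2].astype(np.float32)))
s=blob((.54,-.05),.007,.018,.25); print('base',cv2.minAreaRect(s[:,:2].astype(np.float32)), len(s))
s=blob((.54,-.175),.06,.1,.08);
# spokes red
hsv=cv2.cvtColor(p['img'],cv2.COLOR_BGR2HSV)
red=((hsv[...,0]<8)|(hsv[...,0]>172))&(hsv[...,1]>140)&(hsv[...,2]>70)&(np.hypot(C[...,0]-.545,C[...,1]+.175)<.09)
n,l,st,ce=cv2.connectedComponentsWithStats(red.astype(np.uint8))
for i in range(1,n): print(st[i],ce[i],ray(p,ce[i],.074).round(4))
cr=p['img'][160:240,210:360]; cv2.imwrite('pics/topc.png',cv2.resize(cr,None,fx=5,fy=5,interpolation=cv2.INTER_CUBIC))
```

```text
honey 0.4452895522117615 0.2884756922721863 0.029053986072540283 0.1114262197847006
ol 0.565906286239624 0.31640374660491943 0.02863963693380356 0.1116861043820766
beet 0.6570514440536499 0.2864072918891907 0.02897934801876545 0.11161772217739356
hood ((0.5397724509239197, -0.1312386691570282), (0.12437685579061508, 0.08383769541978836), 0.1780768483877182)
base ((0.5447791814804077, -0.04505044221878052), (0.48409974575042725, 0.48276880383491516), 34.54848098754883) 3321
[316 175   6   4  17] [318.11764706 176.35294118] [ 0.6028 -0.1585  0.074 ]
[339 187   4   4  12] [340.66666667 188.08333333] [ 0.5695 -0.2228  0.074 ]
[335 211   4   4  14] [336.5 212.5] [ 0.4987 -0.2104  0.074 ]
[311 214   4   5  14] [312.14285714 216.21428571] [ 0.487  -0.1417  0.074 ]
```

View pics/topc.png

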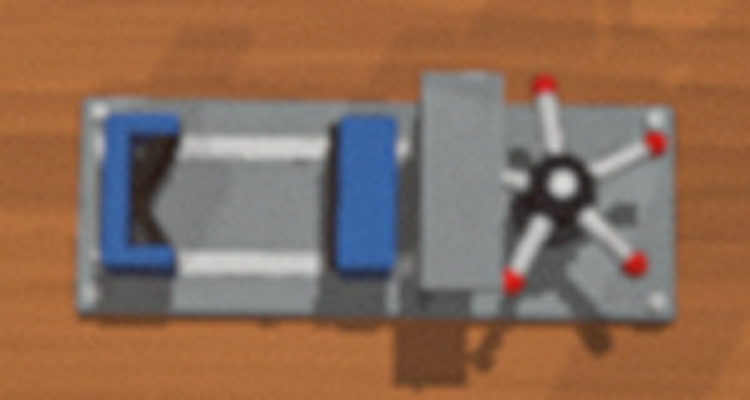

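The top view shows the honey jar (yellow lid) at about (157,228), and the vise lies nearly along world y. The wheel hub is at about (322,197) and the V stop at about (240,199). The red balls are at (318,176), (341,188), (337,212) and (312,216).

Call:
apply_moves(
  plan=[
    [0.085,-0.033,-0.021,0.005,-0.06],
    [0.085,-0.067,-0.042,0.01,-0.12],
    [0.085,-0.1,-0.063,0.02,-0.18],
    [0.085,-0.134,-0.084,0.03,-0.24],
    [0.085,-0.167,-0.104,0.04,-0.3],
    [0.085,-0.2,-0.125,0.045,-0.36],
    [0.085,-0.234,-0.146,0.045,-0.42],
    [0.085,-0.268,-0.167,0.045,-0.465],
    [0.085,-0.268,-0.167,0.045,-0.465],
    [0.085,-0.268,-0.167,0.045,-0.465],
  ],
)

```text
t: 2.48
tool_pos: [0.4461, 0.2873, 0.3599]
tool_rot: [0.008, 3.141, 0.001]
contact_force: [0.0, -0.5, 0.6]
opening: 0.0849
grip_force: 0.0
```

Run:
```python
from h import *
M=T(); print(M.round(4))
p=shot('wrist'); cv2.imwrite('pics/w1.png',p['img']); C=cloud(p)
for t in ['honey']:
    for r in eyes.outline_of(t,p)[:2]: print(r['confidence'],r['box'])
m=(C[...,2]>.1)&(C[...,2]<.125)&(np.hypot(C[...,0]-.445,C[...,1]-.29)<.06)&(p['range_z']>0)
s=C[m]; print(len(s)); 
if len(s):print(cv2.minEnclosingCircle(s[:,:2].astype(np.float32)),s.min(0),s.max(0))
# vise geometry from top cam: edges, wheel
p=shot('top'); C=cloud(p); z=C[...,2]; 
for lo,hi,n in [(.085,.105,'hood'),(.05,.07,'blue')]:
    m=(z>lo)&(z<hi)&(abs(C[...,0]-.54)<.1)&(abs(C[...,1]+.05)<.25)
    k,l,st,ce=cv2.connectedComponentsWithStats(m.astype(np.uint8))
    for i in range(1,k):
        if st[i][4]>60: s=C[l==i]; print(n,st[i],s.min(0).round(3),s.max(0).round(3),np.median(s,0).round(3))
from scipy.optimize import least_squares
B=np.array([[.6028,-.1585],[.5695,-.2228],[.4987,-.2104],[.487,-.1417]])
def f(v):
    a=v[2]+np.array([-72,0,72,144])*np.pi/180*1  # last hidden order check
    a=v[2]+np.array([-1,0,1,2])*1.25664
    P=np.c_[v[0]-v[3]*np.sin(a),v[1]-v[3]*np.cos(a)]; return (P-B).ravel()
r=least_squares(f,[.544,-.172,-.45,.06]); print('wheel',r.x,np.degrees(r.x[2]),r.fun)
```

```text
[[-1.000e+00  5.300e-03  2.000e-04  4.461e-01]
 [ 5.300e-03  1.000e+00  4.000e-04  2.873e-01]
 [-2.000e-04  4.000e-04 -1.000e+00  3.599e-01]
 [ 0.000e+00  0.000e+00  0.000e+00  1.000e+00]]
0.75 [238.7, 164.9, 311.4, 250.2]
3880
((0.4443134367465973, 0.28672900795936584), 0.028477514162659645) [0.41632116 0.25864393 0.10006674] [0.47253286 0.3150161  0.11247399]
hood [294 175  17  44 727] [ 0.477 -0.134  0.086] [ 0.601 -0.089  0.102] [ 0.538 -0.112  0.095]
blue [230 183  16  31 342] [0.494 0.049 0.05 ] [0.584 0.092 0.065] [0.541 0.076 0.058]
blue [276 183  14  32 425] [ 0.495 -0.077  0.05 ] [ 0.584 -0.038  0.068] [ 0.538 -0.059  0.061]
wheel [ 0.54185605 -0.16827704 -0.47326526  0.06102454] -27.11610203560484 [-6.90219837e-04 -1.08407976e-04  1.70731779e-04  2.05940549e-04
  9.25763178e-05 -1.11513652e-03  4.26911740e-04  1.01760395e-03]
```

Call:
apply_moves(
  plan=[
    [0.085,0.002,0,0.03,0],
    [0.085,0.002,0,0.06,0],
    [0.085,0.002,0,0.085,0],
    [0.085,0.002,0,0.105,0],
    [0.085,0.002,0,0.117,0],
    [0.085,0.002,0,0.117,0],
    [0.05,0.002,0,0.117,0],
    [0.04,0.002,0,0.117,0],
    [0.04,0.002,0,0.117,0],
    [0.04,0.002,0,0.117,0],
    [0.04,0.002,0,0.117,0],
    [0.04,0.002,0,0.117,0],
  ],
  newtons=45,
)

```text
t: 3.63
tool_pos: [0.444, 0.2892, 0.2449]
tool_rot: [0.002, 3.138, 0.003]
contact_force: [-1.7, -0.8, 6.2]
opening: 0.0549
grip_force: 48.0
```

Call:
apply_moves(
  plan=[
    [0.04,0,0,-0.025,0],
    [0.04,0,0,-0.055,0],
    [0.04,0,-0.005,-0.085,0],
    [0.04,-0.012,-0.03,-0.1,0],
    [0.04,-0.024,-0.062,-0.1,0],
    [0.04,-0.036,-0.097,-0.1,0],
    [0.04,-0.048,-0.132,-0.1,0],
    [0.04,-0.06,-0.167,-0.1,0],
    [0.04,-0.072,-0.202,-0.1,0],
    [0.04,-0.084,-0.235,-0.1,0],
    [0.04,-0.093,-0.258,-0.1,0],
    [0.04,-0.096,-0.267,-0.1,0],
  ],
)

```text
t: 4.63
tool_pos: [0.5395, 0.0187, 0.3423]
tool_rot: [-0.007, -3.141, 0.002]
contact_force: [-0.1, 0.0, -2.5]
opening: 0.055
grip_force: 49.1
```

Call:
apply_moves(
  plan=[
    [0.04,0,0,0,0],
    [0.04,0,0,0,0],
  ],
)

```text
t: 4.8
tool_pos: [0.5386, 0.0219, 0.3421]
tool_rot: [-0.003, -3.14, -0.002]
contact_force: [-0.2, 1.0, -2.9]
opening: 0.0549
grip_force: 49.1
```

Run:
```python
from h import *
M=T(); print(M.round(4))
p=shot('scene'); C=cloud(p); cv2.imwrite('pics/s1.png',cv2.resize(p['img'][100:300,180:430],None,fx=3,fy=3))
for t,z in [('seat',.012),('vise',0)]:
    for r in eyes.tip_of(t,p)[:1]: print(t,r['confidence'],ray(p,r['point'],z))
```

```text
[[-1.      0.0017 -0.0013  0.5386]
 [ 0.0016  1.      0.001   0.0219]
 [ 0.0013  0.001  -1.      0.3421]
 [ 0.      0.      0.      1.    ]]
seat 0.59 [0.5357276  0.03237824 0.012     ]
vise 0.67 [ 0.54914157 -0.04434171  0.        ]
```

View pics/s1.png

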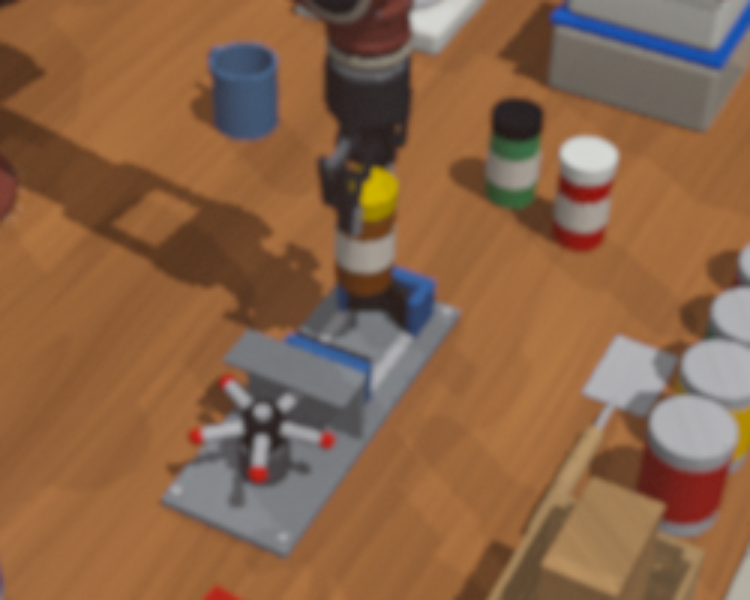

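Crop of the scene view: the honey jar hangs upright in the gripper at about (365,235), over the space between the V stop and the jaw.

Call:
apply_moves(
  plan=[
    [0.04,-0.001,0,0.02,0],
    [0.04,-0.001,0,0.04,0],
    [0.04,-0.001,0,0.055,0],
    [0.04,-0.001,0,0.067,0],
    [0.04,-0.001,0,0.075,0],
    [0.04,-0.001,0,0.079,0],
    [0.04,-0.001,0,0.082,0],
    [0.04,-0.001,0,0.082,0],
  ],
)

```text
t: 5.62
tool_pos: [0.54, 0.0219, 0.2607]
tool_rot: [0.001, 3.141, 0.0]
contact_force: [-0.7, 0.7, -3.4]
opening: 0.0551
grip_force: 49.4
```

Call:
apply_moves(
  plan=[
    [0.04,0,0,0.001,0],
    [0.04,0,0,0.002,0],
    [0.04,0,0,0.002,0],
  ],
)

```text
t: 5.87
tool_pos: [0.5402, 0.0217, 0.2593]
tool_rot: [0.001, 3.141, -0.0]
contact_force: [0.1, -0.5, -2.8]
opening: 0.0552
grip_force: 49.4
```

Call:
apply_moves(
  plan=[
    [0.04,0,0,0.001,0],
    [0.04,0,0,0.0015,0],
    [0.04,0,0,0.0025,0],
    [0.04,0,0,0.0025,0],
  ],
)

```text
t: 6.2
tool_pos: [0.5403, 0.0217, 0.2571]
tool_rot: [0.001, 3.141, -0.0]
contact_force: [-1.3, -0.7, 1.9]
opening: 0.0554
grip_force: 49.7
```

Call:
apply_moves(
  plan=[
    [0.06,0,0,0,0],
    [0.07,0,0,0,0],
    [0.085,0,0,0,0],
    [0.085,0,0,0,0],
    [0.085,0,0,0,0],
    [0.085,0,0,0,0],
    [0.085,0,0,-0.02,0],
    [0.085,0,0,-0.05,0],
    [0.085,0,0,-0.08,0],
    [0.085,0,0,-0.11,0],
    [0.085,0,0,-0.11,0],
    [0.085,0,0,-0.11,0],
  ],
)

```text
t: 7.2
tool_pos: [0.5406, 0.0217, 0.369]
tool_rot: [0.001, 3.136, -0.001]
contact_force: [-0.5, -0.2, -0.6]
opening: 0.0848
grip_force: 0.0
```

Run:
```python
from h import *
M=T(); print(M.round(4))
p=shot('wrist'); C=cloud(p)
m=(C[...,2]>.11)&(C[...,2]<.135)&(np.hypot(C[...,0]-.54,C[...,1]-.022)<.06)&(p['range_z']>0)
s=C[m]; print(len(s),cv2.minEnclosingCircle(s[:,:2].astype(np.float32)),np.percentile(s[:,2],[5,50,95]))
cv2.imwrite('pics/w2.png',p['img'])
```

```text
[[-1.000e+00  8.000e-04  5.300e-03  5.406e-01]
 [ 8.000e-04  1.000e+00 -5.000e-04  2.170e-02]
 [-5.300e-03 -5.000e-04 -1.000e+00  3.690e-01]
 [ 0.000e+00  0.000e+00  0.000e+00  1.000e+00]]
3994 ((0.5406475067138672, 0.01846783049404621), 0.028408918529748917) [0.12062266 0.12220157 0.12326911]
```

View pics/w2.png

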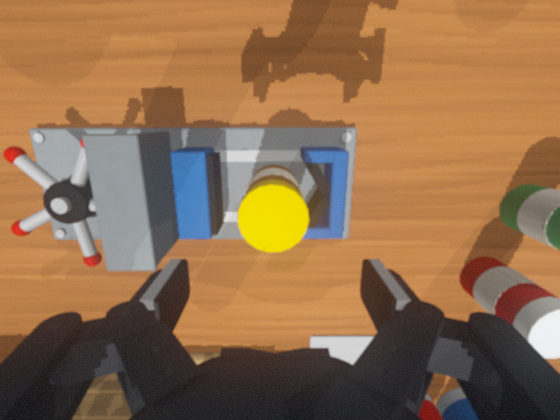

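The wrist view shows the jar standing free on the plate at about (272,215), between the jaw at about (197,195) and the V stop at about (325,195). The spokes are at the left.

```bash
cat >> h.py <<'E'
A=np.array([.542,-.1683])
def peg(phi,off,r=.047):
    f=np.radians(phi); er=np.array([-np.sin(f),-np.cos(f)]); et=np.array([-np.cos(f),np.sin(f)])
    return A+r*er-off*et
def rows(M,seq,yaw0=0.):
    # seq: (phi,off,z); roll target: phi measured from tool x=-X
    cur=np.arctan2(-M[1,0],-M[0,0])   # yaw dev ccw of tool x from -X
    for phi,off,z in seq:
        q=np.append(peg(phi,off),z)-M[:3,3]; d=M[:3,:3].T@q
        roll=np.radians(phi)+cur
        print(f'[0, {d[0]:.3f}, {d[1]:.3f}, {d[2]:.3f}, {roll:.2f}],')
E
python3 - <<'E'
from h import *
o=telemetry.get_obs(); print(o['q'].round(3))
rows(T(),[(-27,.031,.36),(-27,.031,.23)])
E
```

```text
[-0.097 -0.124  1.849  0.     1.415 -1.667]
[0, -0.051, -0.218, 0.007, -0.47],
[0, -0.051, -0.218, 0.137, -0.47],
```

Call:
apply_moves(
  plan=[
    [0.0,-0.007,-0.03,0,-0.06],
    [0.0,-0.014,-0.065,0,-0.12],
    [0.0,-0.021,-0.1,0,-0.18],
    [0.0,-0.029,-0.135,0,-0.24],
    [0.0,-0.036,-0.165,0,-0.3],
    [0.0,-0.043,-0.19,0,-0.36],
    [0.0,-0.049,-0.21,0,-0.42],
    [0.0,-0.051,-0.218,0,-0.47],
    [0.0,-0.051,-0.218,0.02,-0.47],
    [0.0,-0.051,-0.218,0.04,-0.47],
    [0.0,-0.051,-0.218,0.05,-0.47],
    [0.0,-0.051,-0.218,0.05,-0.47],
  ],
)

```text
t: 8.25
tool_pos: [0.5892, -0.1957, 0.3105]
tool_rot: [0.728, -3.048, -0.009]
contact_force: [0.4, 0.0, 0.2]
opening: -0.0
grip_force: 0.0
```

Run:
```python
from h import *
M=T(); print(M.round(4))
p=shot('wrist'); cv2.imwrite('pics/w3.png',p['img'])
rows(M,[(-27,.031,.23)])
p=shot('scene');C=cloud(p); cv2.imwrite('pics/s2.png',cv2.resize(p['img'][180:320,200:360],None,fx=4,fy=4))
```

```text
[[-0.892  -0.452  -0.0087  0.5892]
 [-0.452   0.892   0.0041 -0.1957]
 [ 0.0059  0.0076 -1.      0.3105]
 [ 0.      0.      0.      1.    ]]
[0, -0.002, -0.002, 0.080, -0.00],
```

View pics/w3.png

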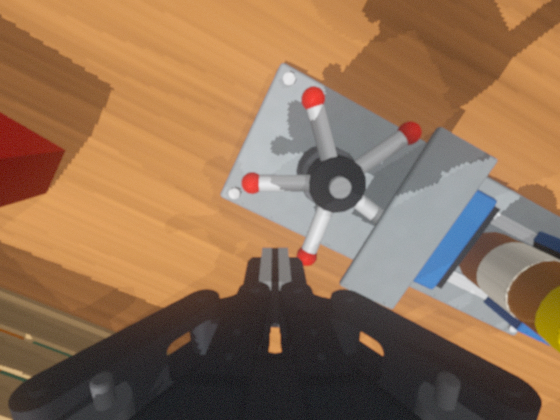

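View pics/s2.png

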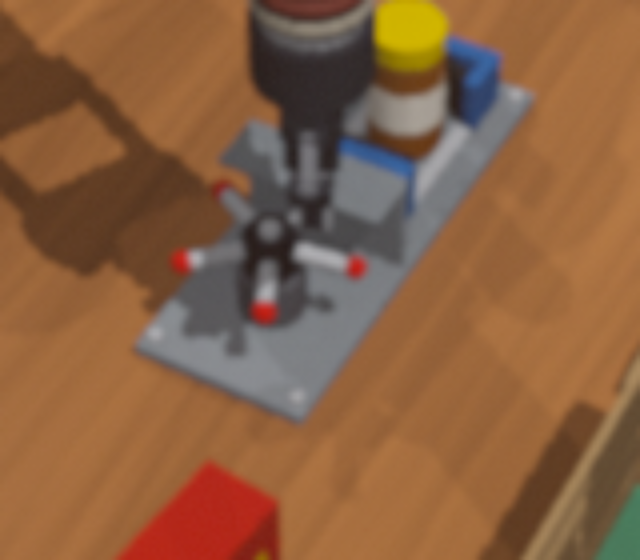

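Call:
apply_moves(
  plan=[
    [0.0,-0.002,-0.002,0.02,0],
    [0.0,-0.002,-0.002,0.04,0],
    [0.0,-0.002,-0.002,0.055,0],
    [0.0,-0.002,-0.002,0.07,0],
    [0.0,-0.002,-0.002,0.08,0],
    [0.0,-0.002,-0.002,0.08,0],
  ],
)

```text
t: 8.85
tool_pos: [0.5929, -0.1967, 0.2345]
tool_rot: [0.73, -3.053, -0.003]
contact_force: [-0.2, 1.0, -0.6]
opening: 0.0003
grip_force: 0.0
```

Run:
```python
from h import *
M=T(); print(M[:3,3].round(4))
rows(M,[(-27,.024,.23),(-27,.019,.23)]+[(p,.017,.23) for p in range(-23,36,6)])
```

```text
[ 0.5929 -0.1967  0.2345]
[0, 0.008, 0.001, 0.005, -0.00],
[0, 0.013, 0.001, 0.005, -0.00],
[0, 0.019, 0.000, 0.005, 0.07],
[0, 0.024, -0.001, 0.005, 0.17],
[0, 0.029, -0.001, 0.005, 0.28],
[0, 0.034, -0.002, 0.005, 0.38],
[0, 0.040, -0.001, 0.005, 0.49],
[0, 0.045, -0.000, 0.005, 0.59],
[0, 0.050, 0.001, 0.005, 0.70],
[0, 0.054, 0.003, 0.005, 0.80],
[0, 0.059, 0.006, 0.005, 0.91],
[0, 0.063, 0.009, 0.005, 1.01],
```

Call:
apply_moves(
  plan=[
    [0,0.007,0.001,0.002,0],
    [0,0.013,0.001,0.002,0],
    [0,0.019,0,0.002,0.07],
    [0,0.024,-0.001,0.002,0.17],
    [0,0.029,-0.001,0.002,0.28],
    [0,0.034,-0.002,0.002,0.38],
    [0,0.04,-0.001,0.002,0.49],
    [0,0.045,0,0.002,0.59],
    [0,0.05,0.001,0.002,0.7],
    [0,0.054,0.003,0.002,0.8],
    [0,0.059,0.006,0.002,0.91],
    [0,0.063,0.009,0.002,1.01],
  ],
)

```text
t: 9.85
tool_pos: [0.534, -0.2194, 0.2366]
tool_rot: [0.845, 3.016, -0.007]
contact_force: [4.6, -7.9, -5.9]
opening: -0.0
grip_force: 4.4
```

Run:
```python
from h import *
M=T(); print(M[:3,3].round(4), peg(33,.017), np.degrees(np.arctan2(M[1,0],-M[0,0])))
p=shot('top'); cv2.imwrite('pics/t3.png',cv2.resize(p['img'][150:250,210:360],None,fx=5,fy=5,interpolation=cv2.INTER_CUBIC))
rows(M,[(p,.017,.23) for p in range(33,100,6)])
```

```text
[ 0.534  -0.2194  0.2366] [ 0.53065937 -0.21697638] 31.290085963379916
[0, 0.004, 0.000, 0.007, 0.03],
[0, 0.009, -0.001, 0.007, 0.13],
[0, 0.014, -0.002, 0.006, 0.24],
[0, 0.020, -0.002, 0.006, 0.34],
[0, 0.025, -0.002, 0.006, 0.45],
[0, 0.030, -0.001, 0.006, 0.55],
[0, 0.035, 0.000, 0.006, 0.66],
[0, 0.040, 0.002, 0.006, 0.76],
[0, 0.045, 0.004, 0.006, 0.87],
[0, 0.049, 0.007, 0.006, 0.97],
[0, 0.053, 0.011, 0.006, 1.08],
[0, 0.057, 0.014, 0.006, 1.18],
```

View pics/t3.png

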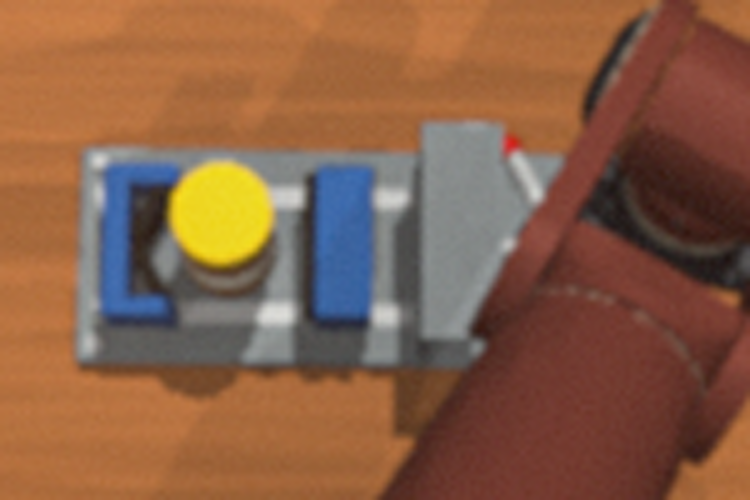

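Top crop: the jaw has moved toward the jar (its left edge went from about 335 to 315 px) and the jar at (220,215) is untouched. The push works, but the tips sit a little high, so I'll go deeper and continue.

Call:
apply_moves(
  plan=[
    [0,0.004,0,0.01,0.03],
    [0,0.009,-0.001,0.01,0.13],
    [0,0.014,-0.002,0.01,0.24],
    [0,0.02,-0.002,0.01,0.34],
    [0,0.025,-0.002,0.01,0.45],
    [0,0.03,-0.001,0.01,0.55],
    [0,0.035,0,0.01,0.66],
    [0,0.04,0.002,0.01,0.76],
    [0,0.045,0.004,0.01,0.87],
    [0,0.049,0.007,0.01,0.97],
    [0,0.053,0.011,0.01,1.08],
  ],
)

```text
t: 10.82
tool_pos: [0.4937, -0.1836, 0.2279]
tool_rot: [2.275, 2.154, -0.007]
contact_force: [-6.3, -9.8, 5.5]
opening: -0.0003
grip_force: 5.3
```

Run:
```python
from h import *
M=T(); print(M[:3,3].round(4), peg(93,.017), np.degrees(np.arctan2(M[1,0],-M[0,0])),telemetry.get_obs()['q'].round(2))
rows(M,[(p,.017,.226) for p in (93,99,104,109,109)]+[(109,.03,.226),(109,.03,.31)])
```

```text
[ 0.4937 -0.1836  0.2279] [ 0.4941747  -0.18281691] 93.13864549700526 [-0.5  -0.    1.98 -0.01  1.15 -0.44]
[0, 0.001, 0.000, 0.002, -0.00],
[0, 0.006, -0.001, 0.002, 0.10],
[0, 0.010, -0.002, 0.002, 0.19],
[0, 0.014, -0.002, 0.002, 0.28],
[0, 0.014, -0.002, 0.002, 0.28],
[0, 0.002, -0.006, 0.002, 0.28],
[0, 0.001, -0.006, -0.082, 0.28],
```

Call:
apply_moves(
  plan=[
    [0,0.003,0,0.002,0.05],
    [0,0.007,-0.001,0.002,0.12],
    [0,0.01,-0.002,0.002,0.19],
    [0,0.014,-0.002,0.002,0.28],
    [0,0.014,-0.002,0.002,0.28],
    [0,0.008,-0.004,0.002,0.28],
    [0,0.002,-0.006,0,0.28],
    [0,0.001,-0.006,-0.03,0.28],
    [0,0.001,-0.006,-0.06,0.28],
    [0,0.001,-0.006,-0.09,0.28],
    [0,0.001,-0.006,-0.09,0.28],
    [0,0.001,-0.006,-0.09,0.28],
  ],
)

```text
t: 11.82
tool_pos: [0.4878, -0.1803, 0.3172]
tool_rot: [2.552, 1.823, 0.004]
contact_force: [-0.1, -0.0, 0.5]
opening: 0.0001
grip_force: 0.0
```

Run:
```python
from h import *
M=T(); print(M[:3,3].round(4),np.degrees(np.arctan2(M[1,0],-M[0,0])))
p=shot('wrist'); C=cloud(p); cv2.imwrite('pics/w4.png',p['img'])
hsv=cv2.cvtColor(p['img'],cv2.COLOR_BGR2HSV)
red=((hsv[...,0]<8)|(hsv[...,0]>172))&(hsv[...,1]>140)&(hsv[...,2]>70)
n,l,st,ce=cv2.connectedComponentsWithStats(red.astype(np.uint8))
for i in range(1,n):
    if st[i][4]<30: continue
    q=ray(p,ce[i],.072)[:2]; d=q-A
    if np.hypot(*d)<.09: print(st[i],q.round(4),np.hypot(*d).round(4),np.degrees(np.arctan2(-d[0],-d[1])).round(1))
s=C[(C[...,2]>.118)&(C[...,2]<.126)&(np.hypot(C[...,0]-.54,C[...,1]-.025)<.06)]; print(len(s))
if len(s): print(cv2.minEnclosingCircle(s[:,:2].astype(np.float32)))
rows(M,[(-27,.031,.31),(-27,.031,.226)])
```

```text
[ 0.4878 -0.1803  0.3172] 108.92560865375253
[398 128  21  22 292] [ 0.5989 -0.1541] 0.0586 -104.0
[244 175  16  20 265] [ 0.4817 -0.1498] 0.0631 107.0
[384 223  20  18 197] [ 0.5743 -0.2231] 0.0636 -30.5
[297 249  19  17 180] [ 0.5014 -0.22  ] 0.0658 38.1
0
[0, 0.018, 0.103, 0.008, -2.37],
[0, 0.019, 0.102, 0.092, -2.37],
```

View pics/w4.png

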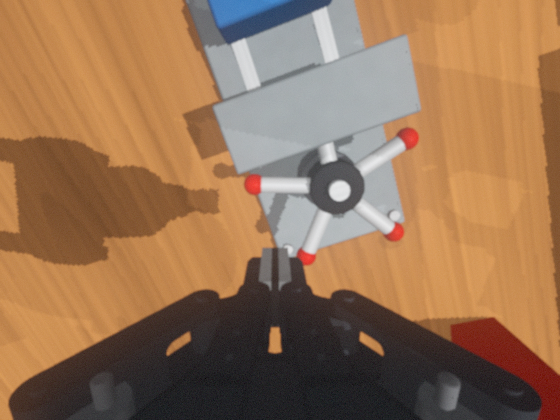

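Wrist view: the spokes are at (253,184), (307,256), (395,231) and (408,138). The next one to push is the ball at (395,231), at about -33°.

Run:
```python
from h import *
from scipy.optimize import least_squares
B=np.array([[.5989,-.1541],[.5743,-.2231],[.5014,-.22],[.4817,-.1498]])
def f(v):
    a=v[2]+np.array([-1,0,1,2])*1.25664
    return (np.c_[v[0]-v[3]*np.sin(a),v[1]-v[3]*np.cos(a)]-B).ravel()
r=least_squares(f,[.544,-.172,-.45,.06]); print('wheel',r.x,np.degrees(r.x[2]),abs(r.fun).max())
M=T(); rows(M,[(-34,.030,.31),(-34,.030,.226)])
```

```text
wheel [ 0.53965172 -0.17127493 -0.59106969  0.06194387] -33.86579886790495 0.00039027984484951705
[0, 0.024, 0.104, 0.005, -2.49],
[0, 0.024, 0.103, 0.089, -2.49],
```

Call:
apply_moves(
  plan=[
    [0,0.004,0.02,0,0.1],
    [0,0.008,0.04,0,0.2],
    [0,0.012,0.06,0,0.3],
    [0,0.018,0.08,0,0.42],
    [0,0.022,0.097,0,0.54],
    [0,0.024,0.104,0.005,0.65],
    [0,0.024,0.104,0.02,0.65],
    [0,0.024,0.104,0.045,0.65],
    [0,0.024,0.103,0.07,0.65],
    [0,0.024,0.103,0.085,0.65],
    [0,0.024,0.103,0.09,0.65],
    [0,0.024,0.103,0.09,0.65],
  ],
)

```text
t: 12.87
tool_pos: [0.5911, -0.1898, 0.2204]
tool_rot: [-3.001, -0.913, 0.008]
contact_force: [0.6, 0.0, 0.4]
opening: -0.0004
grip_force: 0.0
```

```bash
sed -i 's/roll=np.radians(phi)+cur/roll=(np.radians(phi)+cur+np.pi\/2)%np.pi-np.pi\/2/' h.py
python3 - <<'E'
from h import *
M=T(); print(M[:3,3].round(4))
rows(M,[(-34,.024,.226),(-34,.02,.226)]+[(p,.017,.226) for p in range(-32,0,4)])
E
```

```text
[ 0.5911 -0.1898  0.2204]
[0, -0.005, 0.002, -0.006, -0.00],
[0, -0.009, 0.002, -0.006, -0.00],
[0, -0.013, 0.002, -0.006, 0.03],
[0, -0.017, 0.003, -0.006, 0.10],
[0, -0.020, 0.004, -0.006, 0.17],
[0, -0.024, 0.004, -0.006, 0.24],
[0, -0.027, 0.005, -0.006, 0.31],
[0, -0.031, 0.005, -0.006, 0.38],
[0, -0.034, 0.004, -0.006, 0.45],
[0, -0.038, 0.004, -0.006, 0.52],
```

Call:
apply_moves(
  plan=[
    [0,-0.005,0.002,-0.004,0],
    [0,-0.009,0.002,-0.004,0],
    [0,-0.013,0.002,-0.004,0.03],
    [0,-0.015,0.002,-0.004,0.06],
    [0,-0.017,0.003,-0.004,0.1],
    [0,-0.0185,0.003,-0.004,0.135],
    [0,-0.02,0.004,-0.004,0.17],
  ],
)

```text
t: 13.45
tool_pos: [0.5794, -0.2043, 0.2302]
tool_rot: [3.073, 0.65, 0.011]
contact_force: [5.4, 5.4, -1.4]
opening: 0.0
grip_force: 4.2
```

```bash
cat > k.py <<'E'
from h import *
import sys
o=telemetry.get_obs(); M=T(); yaw=np.degrees(np.arctan2(M[1,0],-M[0,0])); yaw=(yaw+90)%180-90
d=M[:2,3]-A; r=np.hypot(*d); ph=np.degrees(np.arctan2(-d[0],-d[1])); spoke=ph+np.degrees(np.arcsin(.017/r))
f=np.radians(ph); et=np.array([-np.cos(f),np.sin(f)]); F=o['contact_force'][:2]
print('z',M[2,3].round(4),'yaw',yaw.round(1),'r',r.round(4),'spoke',spoke.round(2),'push',(-F@et).round(2),'torque',(np.cross(d,F)).round(3),'F',o['contact_force'].round(1))
rows(M,[(float(p),.017,.226) for p in sys.argv[1:]])
E
python3 k.py -24 -22 -20 -18
```

```text
z 0.2302 yaw -23.9 r 0.0519 spoke -26.96 push 7.61 torque 0.395 F [ 5.4  5.4 -1.4]
[0, -0.003, -0.001, 0.004, -0.00],
[0, -0.004, -0.001, 0.004, 0.03],
[0, -0.006, -0.000, 0.004, 0.07],
[0, -0.008, 0.000, 0.004, 0.10],k.py:6: DeprecationWarning: Arrays of 2-dimensional vectors are deprecated. Use arrays of 3-dimensional vectors instead. (deprecated in NumPy 2.0)
  print('z',M[2,3].round(4),'yaw',yaw.round(1),'r',r.round(4),'spoke',spoke.round(2),'push',(-F@et).round(2),'torque',(np.cross(d,F)).round(3),'F',o['contact_force'].round(1))
```

Call:
apply_moves(
  plan=[
    [0,-0.0012,0,0.001,0.026],
    [0,-0.0025,0.0004,0.002,0.052],
    [0,-0.0037,0.0008,0.003,0.078],
    [0,-0.005,0.001,0.003,0.105],
  ],
)

```text
t: 13.78
tool_pos: [0.5763, -0.2076, 0.2293]
tool_rot: [3.101, 0.489, 0.016]
contact_force: [6.3, 5.0, 4.4]
opening: 0.0001
grip_force: 4.2
```

```bash
python3 -W ignore k.py -16
```

```text
z 0.2293 yaw -17.9 r 0.0522 spoke -22.08 push 8.04 torque 0.42 F [6.3 5.  4.4]
[0, -0.005, -0.000, 0.003, 0.03],
```

Call:
apply_moves(
  plan=[
    [0,-0.0012,0,0,0.026],
    [0,-0.0025,0.0004,0,0.052],
    [0,-0.0037,0.0008,0,0.078],
    [0,-0.005,0.0015,0,0.105],
  ],
)

```text
t: 14.12
tool_pos: [0.5721, -0.211, 0.2294]
tool_rot: [3.122, 0.326, 0.017]
contact_force: [8.0, 3.4, 3.1]
opening: -0.0
grip_force: 4.2
```

```bash
python3 -W ignore k.py -8
```

```text
z 0.2294 yaw -11.9 r 0.0523 spoke -16.25 push 8.51 torque 0.445 F [8.  3.4 3.1]
[0, -0.007, 0.000, 0.003, 0.07],
```

Call:
apply_moves(
  plan=[
    [0,-0.0012,0,0,0.02],
    [0,-0.0025,0.0004,0,0.04],
    [0,-0.0037,0.0008,0,0.06],
    [0,-0.005,0.001,0,0.08],
  ],
)

```text
t: 14.45
tool_pos: [0.5676, -0.2135, 0.2295]
tool_rot: [3.131, 0.201, 0.019]
contact_force: [8.0, 0.5, 1.6]
opening: 0.0
grip_force: 4.1
```

```bash
python3 -W ignore k.py -8
```

```text
z 0.2295 yaw -7.3 r 0.0519 spoke -10.4 push 7.2 torque 0.374 F [8.  0.5 1.6]
[0, -0.002, -0.001, 0.003, -0.01],
```

Call:
apply_moves(
  plan=[
    [0,-0.0012,0,0,0.02],
    [0,-0.0025,0.0004,0,0.04],
    [0,-0.0037,0.0008,0,0.06],
    [0,-0.005,0.001,0,0.08],
  ],
)

```text
t: 14.78
tool_pos: [0.5628, -0.2156, 0.2296]
tool_rot: [3.135, 0.075, 0.02]
contact_force: [8.3, -1.7, 0.8]
opening: -0.0001
grip_force: 3.9
```

```bash
python3 -W ignore k.py -4
```

```text
z 0.2296 yaw -2.8 r 0.0517 spoke -4.54 push 6.9 torque 0.357 F [ 8.3 -1.7  0.8]
[0, -0.001, -0.002, 0.004, -0.02],
```

Call:
apply_moves(
  plan=[
    [0,-0.0012,0,0,0.026],
    [0,-0.0025,0.0002,0,0.052],
    [0,-0.0037,0.0004,0,0.078],
    [0,-0.005,0.0008,0,0.105],
  ],
)

```text
t: 15.12
tool_pos: [0.5579, -0.2172, 0.2297]
tool_rot: [3.134, -0.089, 0.021]
contact_force: [9.0, -3.9, 0.8]
opening: 0.0002
grip_force: 4.2
```

```bash
python3 -W ignore k.py 4
```

```text
z 0.2297 yaw 3.3 r 0.0514 spoke 1.29 push 7.39 torque 0.38 F [ 9.  -3.9  0.8]
[0, -0.002, -0.001, 0.004, 0.01],
```

Call:
apply_moves(
  plan=[
    [0,-0.0012,0,0,0.026],
    [0,-0.0025,0.0004,0,0.052],
    [0,-0.0037,0.0008,0,0.078],
    [0,-0.005,0.001,0,0.105],
  ],
)

```text
t: 15.45
tool_pos: [0.5528, -0.2184, 0.2298]
tool_rot: [3.124, -0.254, 0.022]
contact_force: [8.8, -6.5, 0.1]
opening: 0.0001
grip_force: 4.3
```

```bash
python3 -W ignore k.py 10
```

```text
z 0.2298 yaw 9.3 r 0.0513 spoke 7.16 push 7.26 torque 0.372 F [ 8.8 -6.5  0.1]
[0, -0.002, -0.001, 0.004, 0.01],
```

```bash
cat >> k.py <<'E'
e=np.radians(spoke); e=np.array([-np.cos(e),np.sin(e)])
print('torque2', np.cross(d+.011*e,F).round(3))
if len(sys.argv)>2:
  for n in ['top','scene']:
    p=shot(n); C=cloud(p); s=C[(C[...,2]>.118)&(C[...,2]<.128)&(np.hypot(C[...,0]-.54,C[...,1]-.03)<.05)]
    print(n,len(s),cv2.minEnclosingCircle(s[:,:2].astype(np.float32)) if len(s) else '')
E
python3 -W ignore k.py 10 1
```

```text
z 0.2298 yaw 9.3 r 0.0513 spoke 7.16 push 7.26 torque 0.372 F [ 8.8 -6.5  0.1]
[0, -0.002, -0.001, 0.004, 0.01],
[0, 0.005, -0.004, 0.004, -0.14],
torque2 0.431
top 314 ((0.5409948229789734, 0.035652387887239456), 0.028070319443941116)
scene 213 ((0.5437146425247192, 0.035818446427583694), 0.03124295547604561)
```

Call:
apply_moves(
  plan=[
    [0,-0.0012,0.0004,0,0.024],
    [0,-0.0024,0.0008,0,0.048],
    [0,-0.0035,0.0012,0,0.07],
  ],
)

```text
t: 15.8
tool_pos: [0.5492, -0.2192, 0.2298]
tool_rot: [3.113, -0.363, 0.022]
contact_force: [9.0, -6.4, -1.3]
opening: -0.0002
grip_force: 4.7
```

```bash
python3 -W ignore k.py 10
```

```text
z 0.2298 yaw 13.3 r 0.0514 spoke 11.31 push 8.01 torque 0.412 F [ 9.  -6.4 -1.3]
[0, 0.001, -0.002, 0.004, -0.06],
torque2 0.462
```

Call:
apply_moves(
  plan=[
    [0,-0.0012,0.0004,0,0.024],
    [0,-0.0024,0.0008,0,0.048],
    [0,-0.0035,0.0012,0,0.07],
  ],
)

```text
t: 16.05
tool_pos: [0.5456, -0.2198, 0.2299]
tool_rot: [3.099, -0.471, 0.025]
contact_force: [9.5, -7.8, -1.8]
opening: 0.0001
grip_force: 5.6
```

```bash
python3 -W ignore k.py 10
```

```text
z 0.2299 yaw 17.3 r 0.0516 spoke 15.2 push 8.92 torque 0.46 F [ 9.5 -7.8 -1.8]
[0, 0.004, -0.004, 0.004, -0.13],
torque2 0.516
```

Call:
apply_moves(
  plan=[
    [0,-0.0009,0.0003,0,0.018],
    [0,-0.0018,0.0006,0,0.035],
  ],
)

```text
t: 16.22
tool_pos: [0.5439, -0.2199, 0.2299]
tool_rot: [3.09, -0.525, 0.026]
contact_force: [10.6, -8.9, -2.3]
opening: -0.0002
grip_force: 6.0
```

```bash
python3 -W ignore k.py 10 1
```

```text
z 0.2299 yaw 19.3 r 0.0517 spoke 17.14 push 10.31 torque 0.532 F [10.6 -8.9 -2.3]
[0, 0.005, -0.004, 0.004, -0.16],
[0, 0.012, -0.009, 0.004, -0.32],
torque2 0.592
top 320 ((0.5415011644363403, 0.036008644849061966), 0.02835988998413086)
scene 217 ((0.541713297367096, 0.0353773757815361), 0.031048346310853958)
```

Call:
apply_moves(
  plan=[
    [0,0.004,0,0,0],
    [0,0.009,0,0,0],
    [0,0.013,0,0,0],
    [0,0.013,0,-0.02,0],
    [0,0.013,0,-0.05,0],
    [0,0.013,0,-0.08,0],
    [0,0.013,0,-0.1,0],
    [0,0.013,0,-0.1,0],
    [0,0.013,0,-0.1,0],
  ],
)

```text
t: 17.07
tool_pos: [0.5538, -0.2216, 0.3268]
tool_rot: [3.097, -0.523, 0.004]
contact_force: [-0.2, 0.0, -0.3]
opening: 0.0001
grip_force: 0.0
```

```bash
python3 -W ignore - <<'E'
from h import *
from scipy.optimize import least_squares
p=shot('wrist'); C=cloud(p); cv2.imwrite('pics/w5.png',p['img'])
hsv=cv2.cvtColor(p['img'],cv2.COLOR_BGR2HSV)
red=((hsv[...,0]<8)|(hsv[...,0]>172))&(hsv[...,1]>140)&(hsv[...,2]>70)
n,l,st,ce=cv2.connectedComponentsWithStats(red.astype(np.uint8)); B=[]
for i in range(1,n):
    q=ray(p,ce[i],.072)[:2]; d=q-A
    if st[i][4]>60 and np.hypot(*d)<.08: B.append((np.degrees(np.arctan2(-d[0],-d[1])),*q))
B=np.array(B); print(B.round(3)); k=np.round((B[:,0]-17)/72)
f=lambda v:(np.c_[v[0]-v[3]*np.sin(v[2]+k*1.25664),v[1]-v[3]*np.cos(v[2]+k*1.25664)]-B[:,1:]).ravel()
r=least_squares(f,[.542,-.17,.3,.06]); print(r.x,np.degrees(r.x[2]),abs(r.fun).max())
p=shot('scene'); C=cloud(p); cv2.imwrite('pics/s3.png',cv2.resize(p['img'][160:300,200:360],None,fx=4,fy=4))
E
```

```text
[[ -56.369    0.591   -0.201]
 [-129.481    0.586   -0.132]
 [  14.481    0.526   -0.23 ]]
[ 0.53994259 -0.17119589  0.22774312  0.06014201] 13.048719672624788 0.0010000022013280652
```

View pics/s3.png

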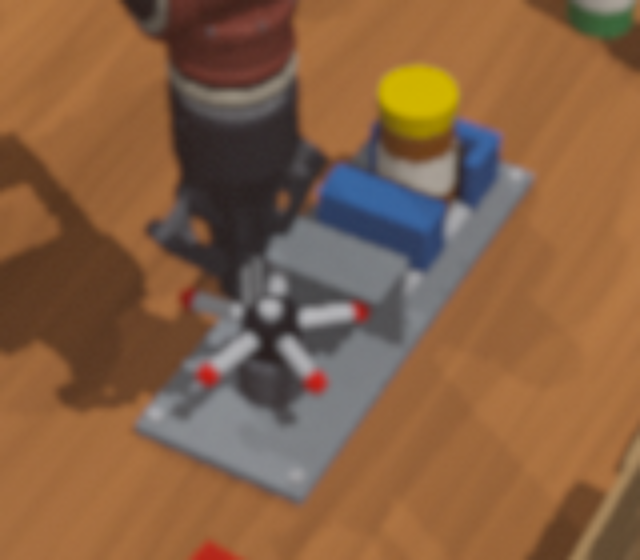

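The scene crop shows the jar upright at (418,130), held between the jaw and the V stop. The gripper is clear of everything. Between the free sliding stage and the end, the push torque rose by about 0.17–0.2 N m, which puts the clamping force at about 11–14 N. I'll hand it in.

```bash
python3 -c "
from station import ctrl
print(ctrl.finish_job())"
```

```text
the job is handed in; nothing more can be done
None
```

I handed the job in with the honey jar standing upright in the V and the jaw closed on it by the wheel. I estimate the clamping force at 11–14 N from the push torque; the hand-in gave no verdict back.

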